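# Lift a spiny cactus over its new pot with tongs

## Task

Get ready to pot up the little cactus: first push the round clay pot across the table, without lifting or tipping it, until it stands in the middle of the round cork mat. Then take the tongs, close them on the cactus on its wooden stand, lift it and hold it upright over the middle of the pot, with its roots at least 3 cm above the pot's rim; finish while still holding it there in the tongs. The cactus is spiny, so never touch it with the gripper itself, and leave the other pots and the bottle where they are.

Things in the scene. Friction and masses are not known exactly. Their poses are not given: they have to be found in the camera images.
- mat_center (a point): Round cork mat, 200 mm across and 1 mm thin, lying flat on the table (no step to speak of); this point is its centre, at table height.
- pot_rim (a point): Centre of the rim (top) of the loose empty round clay pot, about 0.45 kg, standing on the table: 50 mm tall, 120 mm across at the rim, 112 mm at half height, 92 mm at the foot, wall 5 mm. z is its axis, up. It slides when pushed low against its side.
- cactus_center (a point): Centre of the straight part of the small barrel cactus: loose upright ribbed cylinder, 32 mm across, straight from 14 mm below to 14 mm above this point; top 24 mm above, root ball 25 mm across with flat foot 32 mm below. About 45 g. It stands on a dark wooden block, 80 x 80 x 20 mm high, fixed to the table, the block sides square to the table within 0.15 rad. z up along its axis.
- tongs_grip (a point): Grip point of the loose steel tongs lying flat on the table: on their midline, half-way up (11 mm above the table), between black rubber sleeves. x points along the tongs to the tips, y to their left, z up. Here they are 56 mm wide over the outside at rest, 40 mm when the strips are parallel (just closed on the cactus), 30 mm fully shut. 105 g, balanced near this point.
- tongs_tips (a point): Place between the tips where an item belongs: on the midline, half-way up, 83 mm ahead of the grip point, 17 mm short of the ends. Same axes as the grip point. Free gap between the strips here: 62 mm at rest, 49 mm when squeezed to 49 mm outside width at the grip point, 32 mm when parallel.
- tongs: The tongs; origin under the grip point. Two upright flat strips, 195 long, 22 high, 4 mm thick, hinged at a 32 mm wide block 95 mm behind the grip point, opening sideways, sprung open against a stop: they begin to close at 8 N a side and need 11 N to be parallel. Squeezed to 49 mm they can be lifted level and carried, still open at the tips.
- tongs_left: Left strip of the tongs (origin at its hinge, x along the strip towards its tip).
- tongs_right: Right strip of the tongs (origin at its hinge, x along the strip towards its tip).
- cactus: The cactus; origin under the middle of its foot, 32 mm below its centre, z up.
- mini_pot: Bystander: tiny glazed pot, 42 mm across, 34 mm tall, standing on the other 20 mm high wooden block, 85 mm or more from the cactus; origin under its foot.
- cup_pot: Bystander: white cup-shaped pot, 64 mm across, 55 mm tall, on the table; origin under its foot.
- sprayer: Bystander: closed green glass bottle, 64 mm across, 150 mm tall, on the table; origin under its foot.
- bowl_pot: Bystander: low green-grey glazed bowl, 100 mm across, 40 mm tall, on the table; origin under its foot.
- pot: The clay pot; origin under the middle of its foot, 50 mm below the rim's centre.
Things that resemble listed ones, but are neither listed nor needed, are in the scene too. What is shaped like the tongs but blue is not meant. Leave any purple look-alike of the pot alone.

How it is judged:
By the outcome, as a careful person would: the job done as asked, in the order asked, and still so for the second after the job is handed in, while the arm keeps its last pose, push and grip.
It also fails if it takes over 64 s, if anything falls off the work surface, if the arm or the gripper's body presses on something with over 40 N, if the wrist force passes 120 N, or if a joint passes its speed limit or range.

## Robot

A 6-joint arm with a two-finger parallel gripper is mounted at the origin on the work surface. World frame = base frame: x ahead of the robot, y to its left, z up, the work surface at z = 0. Lengths are in m, angles in rad, forces in N, time in s.
With the tool pointing down it reaches from about 0.3 to 0.875 m from the base axis. Payload 4.2 kg.
Tool frame: the origin (TCP) lies midway between the tips of the shut fingers; the grasp point (between the pads) lies 19 mm behind it; z points along the fingers, y is the line along which they close (so a half turn about z gives the same grasp; the last joint's range is limited). The gripper opens to 85 mm and grips with 20 to 120 N. Pads are 22 mm wide; open, the fingers measure 114 mm over their backs; the gripper's body (76 mm by 85 mm) begins 54 mm behind the grasp point. The pads swing forward as they close: fully open they stand 13 mm farther back than shut.
Start: joints at [1.275, 0.32, 1.565, -0, 1.257, -0.02], TCP at [0.157, 0.553, 0.231] pointing down, gripper open.
Joint ranges: [-3.11, 3.11], [-0.84, 2.01], [0.21, 2.61], [-1.34, 4.49], [0.05, 2.63], [-2.56, 2.56]. Speed limits (rad/s): [2.57, 2.57, 3.14, 3.14, 3.14, 3.14].

## Interface

Orientations are given as a unit quaternion [w, x, y, z].
In Python, from station import robot, read_camera, camera_model gives the robot as it stands.
- The arm moves only by the shell command python3 -m inch 'ROWS' [FORCE]. ROWS is JSON, a list of rows, each an object with "turn": the turn, a rotation vector about the tool's x, y, z each as a share of 180 degrees, from -1 to 1, a list of three; "xyz": the shift along the tool's x, y, z each as a share of 200 mm, from -1 to 1, a list of three; "hand": the opening, from 0 (shut) to 1 (fully open). A call has exactly 5 rows; each row is the pose to reach, as a shift and turn from the pose commanded when the call began, along the tool's axes at that moment, turning the shorter way round; what a row does not reach only later rows make up. A row lasts 1/8 s, in which the tool goes at most 62.5 mm and 10.7 degrees, less where a joint would pass 70% of its speed; a pose out of reach is approached as far as the arm can. A call with a number of a shift or a turn outside -1 to 1 is refused whole. A call with a gripper value outside its range is refused whole. The fingers move at their own pace and stop on an object; FORCE is the grip in N (left out, the last holds). Time passes only in rows, so rows that repeat a pose let the fingers close, or fill a call up. It gives the time, the measured TCP pose, the force, the opening and the grip force at its end, in the units of the state.
- robot.get_obs(): the state, without advancing time (a new reading comes with each control period).
- read_camera(name): name is "scene" or "top" or "wrist"; returns (picture, depth): 384x512x3 uint8, red, green, blue; 384x512 float32, m along the optical axis (not along the pixel's ray), 0 where there is no reading.
- camera_model(name): a dict with "fx", "fy", "cx", "cy" (pixels), "distortion" ([k1, k2, p1, p2, k3] as OpenCV has them; the pictures are not rectified), "pose" (4x4, takes a point from camera to world coordinates); the wrist camera has in their place "T_tool_cam" (4x4, takes a point from camera to tool coordinates, whose origin is the TCP and whose axes are the flange's). Camera axes: x right, y down, z forward; pixel columns grow to the right and rows downward; lengths in m; the calibration is good to about 2 mm. A picture is of the moment at which its call begins: read the wrist's pose just before it. camera_model takes no time and is no camera call.
- robot.finish_job(): hands the job in; it is judged then, once.
The state is a dict: "time_s": time; "qpos": joint angles; "joint_velocities": joint speeds; "joint_efforts": joint torques, N m; "eef_pos": TCP position; "tool_rot": TCP orientation; "ft_force": force on the tool from outside, world axes, zero at the start; "ft_torque": the same for the moment, N m; "width": finger opening in m; "grip_force": force on a finger pad.
Only numpy, scipy, OpenCV 4.12 (cv2) and the standard library are available. Lean on these libraries where they do the work, as an engineer would, in place of code of your own. Each camera call takes 0.05 s, during which the arm holds its last target. There are 200 camera calls.

## Working session

There is one attempt and no reset: what is moved stays moved. The work goes in short steps, Python scripts to look and compute and a shell command to move; the robot and the scene stay as the last step left them, time stands still between calls to the robot, and variables do not carry over. Pictures are saved under pics/ and viewed, at most 10 in all, crops included, and the job is handed in when it is done.

```bash
ls; mkdir -p pics; python3 - <<'E'
from station import robot, read_camera, camera_model
import cv2,numpy as np
for n in("top","scene"):
    p,d=read_camera(n); cv2.imwrite(f"pics/{n}0.png",cv2.resize(p[:,:,::-1],(800,600))); np.savez(f"pics/{n}0.npz",p=p,d=d)
    m=camera_model(n);print(n,{k:np.round(v,4).tolist() for k,v in m.items()})
print(robot.get_obs())
E
```

```text
pics
top {'fx': 426.5234, 'fy': 426.5234, 'cx': 258.2369, 'cy': 195.0592, 'distortion': [-0.1639, 0.0, 0.0, 0.0, 0.0], 'pose': [[0.0209, -0.9885, 0.1498, 0.3272], [-0.9997, -0.0219, -0.0048, 0.0412], [0.0081, -0.1496, -0.9887, 1.1953], [0.0, 0.0, 0.0, 1.0]]}
scene {'fx': 378.2966, 'fy': 378.2966, 'cx': 253.2235, 'cy': 195.2204, 'distortion': [-0.0379, 0.0, 0.0, 0.0, 0.0], 'pose': [[-0.75, 0.5218, -0.4065, 0.8762], [0.6614, 0.5823, -0.4728, 0.4782], [-0.01, -0.6234, -0.7818, 0.8116], [0.0, 0.0, 0.0, 1.0]]}
{'time_s': 0.1, 'qpos': array([ 1.27501280e+00,  3.20216295e-01,  1.56561456e+00,  1.88134409e-05,
        1.25739081e+00, -2.00330409e-02]), 'joint_velocities': array([-0.00077639, -0.00156578, -0.00190113,  0.00076866,  0.00033702,
       -0.00143584]), 'joint_efforts': array([ 1.47786781e-03, -4.16407442e+01, -2.34701407e+01,  4.42103101e-05,
        4.95901899e-03,  2.46958626e-05]), 'eef_pos': array([0.15643507, 0.55284139, 0.2305507 ]), 'tool_rot': array([-1.36918593e-04,  1.37441666e-01,  9.90509528e-01, -8.02967640e-04]), 'ft_force': array([-0.62917149, -0.16910788,  0.37702672]), 'ft_torque': array([-0.0747697 , -0.03598057,  0.01141128]), 'grip_force': 0.0, 'width': 0.08544846672736658}
```

View pics/top0.png

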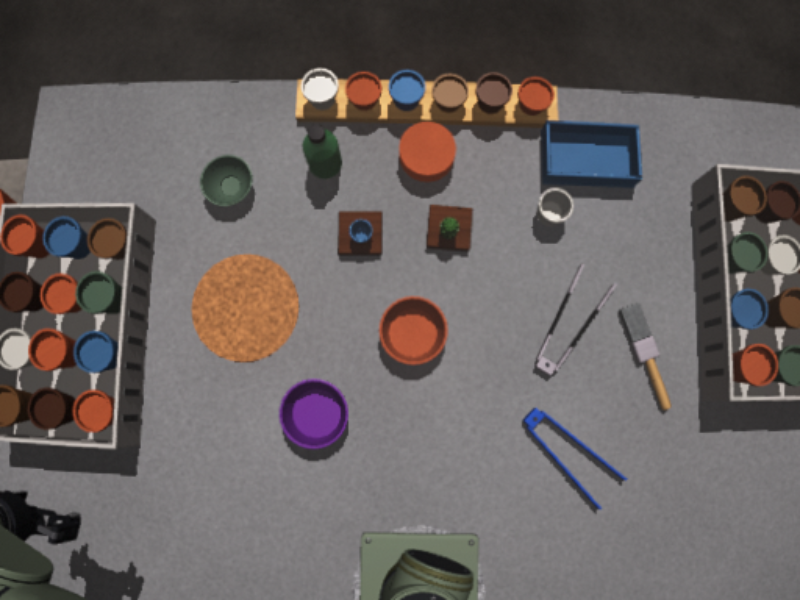

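View pics/scene0.png

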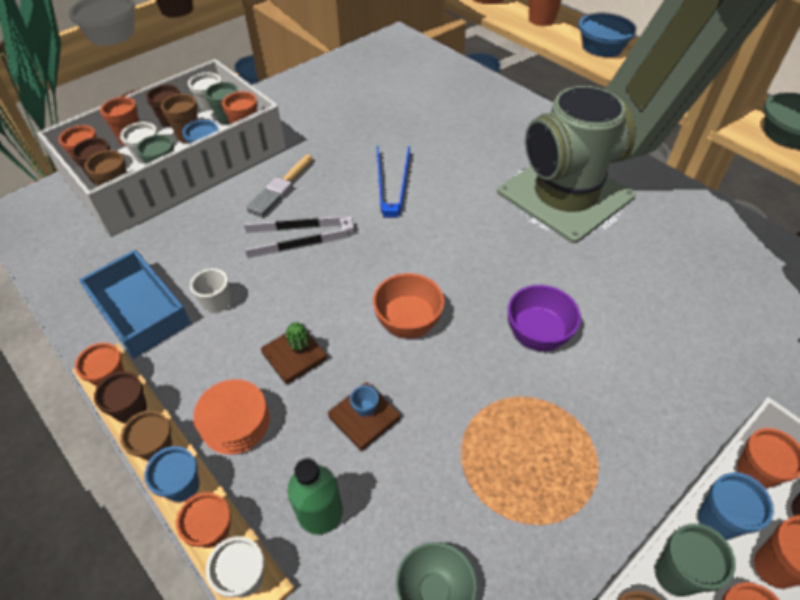

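The top picture (800x600) shows the candidates. The loose open clay pot is at (413,331); the orange thing at (427,151) is a stack of saucers, and the purple look-alike at (314,414) stays alone. The steel tongs have their hinge at (546,366) and tips at (580,265) and (614,285); the blue ones at (575,455) are not meant. The mat is at (245,307), the cactus at (450,227), and the mini pot at (360,232).

```bash
cat > h.py <<'E'
import cv2,numpy as np
from scipy.spatial.transform import Rotation as R
from station import robot,read_camera,camera_model
def cam(n,obs=None):
    m=camera_model(n);K=np.array([[m['fx'],0,m['cx']],[0,m['fy'],m['cy']],[0,0,1]]);D=np.array(m['distortion'])
    if n=='wrist':
        T=np.eye(4);o=obs or robot.get_obs();q=o['tool_rot'];T[:3,:3]=R.from_quat([q[1],q[2],q[3],q[0]]).as_matrix();T[:3,3]=o['eef_pos'];P=T@m['T_tool_cam']
    else:P=np.array(m['pose'])
    return K,D,P
def rays(uv,c):
    K,D,P=c
    n=cv2.undistortPoints(np.asarray(uv,float).reshape(-1,1,2),K,D)[:,0]
    return np.c_[n,np.ones(len(n))]@P[:3,:3].T,P[:3,3]
def plane(uv,c,z):
    d,o=rays(uv,c);return o+d*((z-o[2])/d[:,2])[:,None]
def cloud(d,c):
    v,u=np.mgrid[0:d.shape[0],0:d.shape[1]]
    r,o=rays(np.c_[u.ravel(),v.ravel()],c)
    return (o+r*d.reshape(-1,1)).reshape(*d.shape,3)
def tool(p=None,yaw=None):
    o=robot.get_obs();q=o['tool_rot'];return R.from_quat([q[1],q[2],q[3],q[0]]).as_matrix(),o['eef_pos']
E
python3 - <<'E'
from h import *
for n in('top','scene'):
    f=np.load(f'pics/{n}0.npz');p,d=f['p'],f['d'];c=cam(n);X=cloud(d,c);z=X[...,2]
    hsv=cv2.cvtColor(p,cv2.COLOR_RGB2HSV);H,S,V=cv2.split(hsv)
    k=lambda a,b,s,v:(H>=a)&(H<=b)&(S>s)&(V>v)
    print(n)
    s=1.5625
    if n=='top': cs={'pot':(413,331),'mat':(245,307),'cactus':(450,227),'mini':(360,232),'purple':(314,414),'cup':(555,206),'bottle':(322,152),'bowl':(227,181)}
    else: cs={'pot':(408,305),'mat':(530,460),'cactus':(297,337),'mini':(365,401)}
    for nm,m,zz in(('pot',k(0,12,120,60),.05),('mat',k(8,20,100,60),.0),('cactus',k(35,85,80,20),.06),('mini',k(95,120,70,20),.05)):
        u,v=np.array(cs[nm])/s
        m=m.astype(np.uint8)
        nn,l,st,ce=cv2.connectedComponentsWithStats(m)
        i=np.argmin([1e9]+[np.hypot(*(ce[j]-[u,v]))+(1000 if st[j,4]<25 else 0) for j in range(1,nn)])
        a=l==i
        print(nm,st[i],ce[i],plane([ce[i]],c,zz).round(4),'cloud med',np.median(X[a&(d>0)],0).round(4),'zmax',np.percentile(z[a&(d>0)],98).round(3))
        if nm in('pot','mat'):
            Y=X[a&(d>0)]; Y=Y[Y[:,2]>(.042 if nm=='pot' else -1)]
            (cx,cy),r=cv2.minEnclosingCircle(Y[:,:2].astype(np.float32)); print('  circ',cx,cy,r)
    if n=='top':
        for nm in('purple','cup','bottle','bowl'):print(nm,plane([np.array(cs[nm])/s],c,.04).round(3))
        cr=p[160:256,320:420];cv2.imwrite('pics/crop1.png',cv2.resize(cr[:,:,::-1],(600,576),interpolation=cv2.INTER_CUBIC))
        print('table z',np.median(z[150:250,200:210]))
        a=(z>.008)&(z<.04); a[:, :330]=0;a[:,400:]=0;a[:160]=0;a[245:]=0
        Y=X[a];print(len(Y),Y.mean(0),Y.min(0),Y.max(0))
E
```

```text
top
pot [ 243  190   43   44 1487] [264.05178211 211.38332213] [[0.4564 0.0189 0.05  ]] cloud med [0.4601 0.018  0.0093] zmax 0.052
  circ 0.4568595886230469 0.018342768773436546 0.059306733310222626
mat [ 123  163   68   69 3689] [156.41230686 196.78015722] [[0.4968 0.3258 0.    ]] cloud med [0.4968 0.3257 0.0009] zmax 0.006
  circ 0.4975390136241913 0.3269379436969757 0.10018279403448105
cactus [282 139  11  10  75] [287.22666667 143.53333333] [[ 0.6443 -0.0411  0.06  ]] cloud med [ 0.6405 -0.0395  0.0748] zmax 0.081
mini [224 141  14  14 153] [230.68627451 147.78431373] [[0.6313 0.1146 0.05  ]] cloud med [0.6353 0.1152 0.0338] zmax 0.057
purple [[0.309 0.186 0.04 ]]
cup [[ 0.69  -0.236  0.04 ]]
bottle [[0.782 0.191 0.04 ]]
bowl [[0.724 0.364 0.04 ]]
table z 1.002593733390178e-05
411 [ 0.46498117 -0.26052026  0.01990849] [ 0.38747671 -0.36753332  0.0080922 ] [ 0.58727789 -0.18484526  0.02784052]
scene
pot [ 239  175   45   41 1421] [261.04222379 194.54257565] [[0.4637 0.0294 0.05  ]] cloud med [0.446  0.009  0.0203] zmax 0.05
  circ 0.4565664827823639 0.022013220936059952 0.059901561588048935
mat [ 296  254   87   82 5535] [338.47931346 294.44896116] [[0.5007 0.333  0.    ]] cloud med [0.5008 0.3332 0.0008] zmax 0.004
  circ 0.4961392879486084 0.32760322093963623 0.09989865869283676
cactus [183 207  15  17 189] [189.97354497 215.11640212] [[ 0.6419 -0.0329  0.06  ]] cloud med [ 0.6431 -0.0297  0.0652] zmax 0.077
mini [224 247  19  19 268] [233.03731343 255.56343284] [[0.6314 0.1192 0.05  ]] cloud med [0.627  0.1116 0.0411] zmax 0.054
```

View pics/crop1.png

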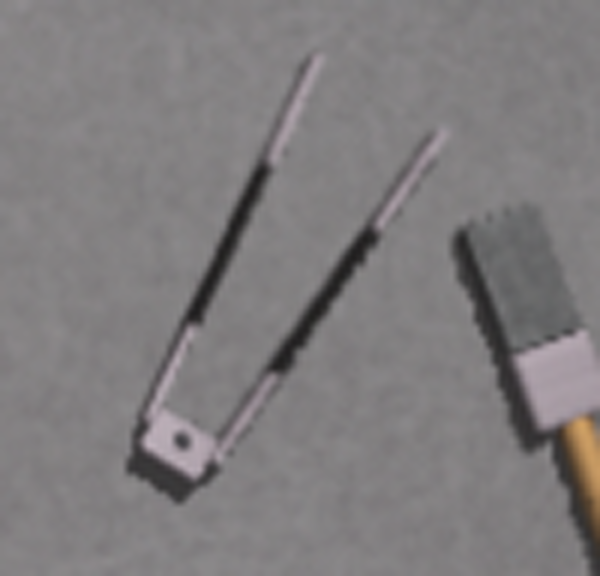

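The crop confirms the steel tongs: hinge block at (180,440), black sleeves, and tips at (318,55) and (443,130) in the crop. I'll push the pot from inside, with the fingertips low against its inner wall: the wall flares upward, so this presses the pot down and it trails stably.

```bash
cat >> h.py <<'E'
def plan(pos,ydir_deg=None,zdown=True):
    """shares for going from present pose to TCP pos, tool down, tool y at world heading ydir_deg"""
    Rm,p=tool(); print('tcp',p.round(4),'y heading',np.degrees(np.arctan2(Rm[1,1],Rm[0,1])).round(1))
    s=Rm.T@(np.asarray(pos)-p)/.2; t=np.zeros(3)
    if ydir_deg is not None:
        a=np.radians(ydir_deg);y=np.array([np.cos(a),np.sin(a),0]);z=np.array([0,0,-1.]);G=np.c_[np.cross(y,z),y,z]
        t=R.from_matrix(Rm.T@G).as_rotvec()/np.pi
    print('xyz',s.round(3).tolist(),'turn',t.round(3).tolist(),'mm',round(np.linalg.norm(s)*200),'deg',round(np.linalg.norm(t)*180,1))
E
python3 - <<'E'
from h import *
c=cam('top')
px=np.array([[268,165],[195,320],[375,232],[278,368],[318,55],[443,130],[180,440]])/6+[320,160]-.4
W=plane(px,c,.022);print(W.round(4))
tip=(W[4]+W[5])/2;h=W[6];d=tip-h;a=np.degrees(np.arctan2(d[1],d[0]));u=d/np.linalg.norm(d)
print('len',np.linalg.norm(d),'heading',a,'grip',h+.095*u)
sl=W[:4].mean(0);print('sleeve mean',sl,np.linalg.norm(sl-h))
plan([.457,.030,.13],90);plan([.457,.030,.23],90)
E
```

```text
[[ 0.5343 -0.2636  0.022 ]
 [ 0.4602 -0.2277  0.022 ]
 [ 0.5035 -0.3147  0.022 ]
 [ 0.4385 -0.2669  0.022 ]
 [ 0.5879 -0.289   0.022 ]
 [ 0.5532 -0.3493  0.022 ]
 [ 0.4043 -0.2202  0.022 ]]
len 0.19352140475827395 heading -30.74141457114749 grip [ 0.48591308 -0.26878688  0.022     ]
sleeve mean [ 0.48412485 -0.26822251  0.022     ] 0.09317554553445485
tcp [0.1564 0.5528 0.2306] y heading 74.2
xyz [-2.158, -2.105, 0.506] turn [-0.001, -0.0, -0.088] mm 611 deg 15.8
tcp [0.1564 0.5528 0.2306] y heading 74.2
xyz [-2.158, -2.106, 0.006] turn [-0.001, -0.0, -0.088] mm 603 deg 15.8
```

```bash

python3 -m inch '[{"turn":[0,0,0],"xyz":[-0.2,-0.2,0],"hand":0.3},{"turn":[0,0,0],"xyz":[-0.4,-0.4,0],"hand":0.3},{"turn":[0,0,0],"xyz":[-0.6,-0.6,0],"hand":0.3},{"turn":[0,0,0],"xyz":[-0.8,-0.8,0],"hand":0.3},{"turn":[0,0,0],"xyz":[-1,-1,0],"hand":0.3}]' 30
python3 -m inch '[{"turn":[0,0,0],"xyz":[-0.2,-0.2,0],"hand":0.3},{"turn":[0,0,0],"xyz":[-0.4,-0.4,0],"hand":0.3},{"turn":[0,0,0],"xyz":[-0.6,-0.6,0],"hand":0.3},{"turn":[0,0,0],"xyz":[-0.8,-0.8,0],"hand":0.3},{"turn":[0,0,0],"xyz":[-1,-1,0],"hand":0.3}]'
python3 -c "
from h import *
plan([.457,.022,.13],83)"
```

```text
time_s: 0.72
eef_pos: [0.295, 0.3046, 0.2311]
tool_rot: [0.0, 0.137, 0.991, -0.0]
ft_force: [1.3, 0.0, 0.4]
width: 0.0257
grip_force: 0.0
time_s: 1.35
eef_pos: [0.433, 0.0577, 0.2312]
tool_rot: [-0.0, 0.138, 0.99, 0.0]
ft_force: [0.4, 0.6, -0.2]
width: 0.0252
grip_force: 0.0
tcp [0.433  0.0577 0.2312] y heading 74.2
xyz [-0.164, -0.139, 0.506] turn [0.0, -0.0, -0.049] mm 110 deg 8.8
```

```bash

python3 -m inch '[{"turn":[0,0,-0.049],"xyz":[-0.164,-0.139,0.2],"hand":0.3},{"turn":[0,0,-0.049],"xyz":[-0.164,-0.139,0.5],"hand":0.3},{"turn":[0,0,-0.049],"xyz":[-0.164,-0.139,0.5],"hand":0.3},{"turn":[0,0,-0.049],"xyz":[-0.164,-0.139,0.5],"hand":0.3},{"turn":[0,0,-0.049],"xyz":[-0.164,-0.139,0.5],"hand":0.3}]'
python3 - <<'E'
from h import *
o=robot.get_obs();p,d=read_camera('wrist');cv2.imwrite('pics/w1.png',cv2.resize(p[:,:,::-1],(640,480)))
c=cam('wrist',o);X=cloud(d,c)
hsv=cv2.cvtColor(p,cv2.COLOR_RGB2HSV)
m=((hsv[...,0]<13)&(hsv[...,1]>120)&(d>0)&(X[...,2]>.046)&(X[...,2]<.056))
Y=X[m];print(len(Y),cv2.minEnclosingCircle(Y[:,:2].astype(np.float32)),Y.mean(0))
plan([.457,.022,.015],83)
E
```

```text
time_s: 1.98
eef_pos: [0.4581, 0.0243, 0.1336]
tool_rot: [0.002, 0.06, 0.998, 0.0]
ft_force: [0.4, -0.5, 0.0]
width: 0.0257
grip_force: 0.0
2714 ((0.45708516240119934, 0.019742708653211594), 0.05964697524905205) [0.45133914 0.02139613 0.05033385]
tcp [0.4579 0.0243 0.1334] y heading 83.1
xyz [0.006, -0.012, 0.592] turn [0.0, 0.001, 0.0] mm 118 deg 0.3
```

View pics/w1.png

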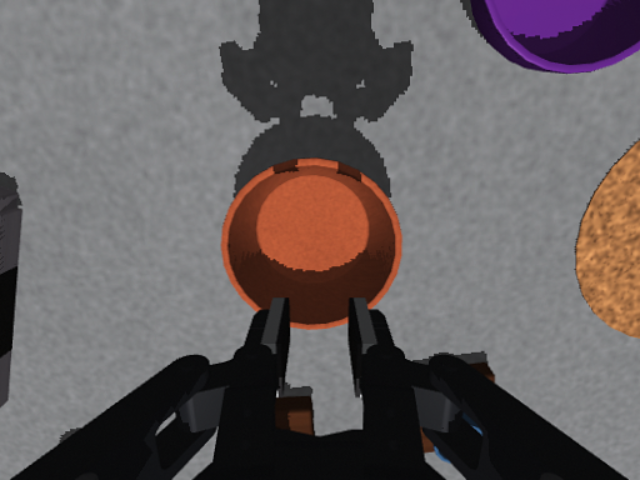

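The wrist picture shows the pot at (312,243), 640-wide, with the fingers in line above it. Next I lower inside and push.

```bash

python3 -m inch '[{"turn":[0,0,0],"xyz":[0.006,-0.01,0.2],"hand":0.3},{"turn":[0,0,0],"xyz":[0.006,-0.01,0.4],"hand":0.3},{"turn":[0,0,0],"xyz":[0.006,-0.01,0.55],"hand":0.3},{"turn":[0,0,0],"xyz":[0.006,-0.01,0.575],"hand":0.3},{"turn":[0,0,0],"xyz":[0.006,-0.01,0.575],"hand":0.3}]'
python3 -m inch '[{"turn":[0,0,0],"xyz":[0,0.04,0],"hand":0.3},{"turn":[0,0,0],"xyz":[0,0.08,0],"hand":0.3},{"turn":[0,0,0],"xyz":[0,0.12,0],"hand":0.3},{"turn":[0,0,0],"xyz":[0,0.18,0],"hand":0.3},{"turn":[0,0,0],"xyz":[0,0.24,0],"hand":0.3}]'
python3 -c "
from h import *
h=np.radians(82.7);plan([.4965+.015*np.cos(h),.3273+.015*np.sin(h),.018],83)"
```

```text
time_s: 2.65
eef_pos: [0.4561, 0.0222, 0.0174]
tool_rot: [0.001, 0.061, 0.998, 0.0]
ft_force: [0.1, 0.3, 0.1]
width: 0.0256
grip_force: 0.0
time_s: 3.28
eef_pos: [0.461, 0.0696, 0.0168]
tool_rot: [0.0, 0.06, 0.998, -0.001]
ft_force: [-0.2, -5.4, 4.0]
width: 0.0255
grip_force: 2.9
tcp [0.461  0.0696 0.0168] y heading 83.1
xyz [-0.022, 1.375, -0.008] turn [-0.0, 0.0, 0.0] mm 275 deg 0.1
```

```bash

python3 -m inch '[{"turn":[0,0,0],"xyz":[0,0.07,0],"hand":0.3},{"turn":[0,0,0],"xyz":[0,0.14,0],"hand":0.3},{"turn":[0,0,0],"xyz":[0,0.21,0],"hand":0.3},{"turn":[0,0,0],"xyz":[-0.005,0.28,0],"hand":0.3},{"turn":[0,0,0],"xyz":[-0.005,0.35,0],"hand":0.3}]'
python3 -m inch '[{"turn":[0,0,0],"xyz":[0,0.07,0],"hand":0.3},{"turn":[0,0,0],"xyz":[0,0.14,0],"hand":0.3},{"turn":[0,0,0],"xyz":[0,0.21,0],"hand":0.3},{"turn":[0,0,0],"xyz":[-0.005,0.28,0],"hand":0.3},{"turn":[0,0,0],"xyz":[-0.005,0.35,0],"hand":0.3}]'
python3 -c "
from h import *
h=np.radians(82.7);plan([.4965+.015*np.cos(h),.3273+.015*np.sin(h),.018],83)
p,d=read_camera('top');c=cam('top');X=cloud(d,c);H=cv2.cvtColor(p,cv2.COLOR_RGB2HSV)
m=(H[...,0]<13)&(H[...,1]>120)&(X[...,2]>.044)&(X[...,2]<.056)&(abs(X[...,0]-.48)<.12)&(abs(X[...,1]-.17)<.15)
Y=X[m];print(len(Y),cv2.minEnclosingCircle(Y[:,:2].astype(np.float32)))"
```

```text
time_s: 3.9
eef_pos: [0.4701, 0.1389, 0.0167]
tool_rot: [-0.0, 0.06, 0.998, -0.001]
ft_force: [-0.3, -5.8, 4.7]
width: 0.0258
grip_force: 3.1
time_s: 4.53
eef_pos: [0.4793, 0.208, 0.0166]
tool_rot: [-0.001, 0.06, 0.998, -0.001]
ft_force: [-1.4, -6.2, 4.6]
width: 0.0254
grip_force: 3.1
tcp [0.4793 0.208  0.0166] y heading 83.1
xyz [-0.014, 0.677, -0.008] turn [-0.001, -0.0, 0.0] mm 136 deg 0.2
93 ((0.48443424701690674, 0.16069063544273376), 0.0543401837348938)
```

```bash

python3 -m inch '[{"turn":[0,0,0],"xyz":[0,0.07,0],"hand":0.3},{"turn":[0,0,0],"xyz":[0,0.14,0],"hand":0.3},{"turn":[0,0,0],"xyz":[0,0.21,0],"hand":0.3},{"turn":[0,0,0],"xyz":[-0.005,0.28,0],"hand":0.3},{"turn":[0,0,0],"xyz":[-0.005,0.35,0],"hand":0.3}]'
python3 -m inch '[{"turn":[0,0,0],"xyz":[0,0.07,0],"hand":0.3},{"turn":[0,0,0],"xyz":[0,0.14,0],"hand":0.3},{"turn":[0,0,0],"xyz":[0,0.2,0],"hand":0.3},{"turn":[0,0,0],"xyz":[-0.003,0.26,0],"hand":0.3},{"turn":[0,0,0],"xyz":[-0.003,0.29,0],"hand":0.3}]'
python3 -m inch '[{"turn":[0,0,0],"xyz":[0,-0.05,0],"hand":0.3},{"turn":[0,0,0],"xyz":[0,-0.1,-0.0],"hand":0.3},{"turn":[0,0,0],"xyz":[0,-0.1,-0.2],"hand":0.3},{"turn":[0,0,0],"xyz":[0,-0.1,-0.4],"hand":0.3},{"turn":[0,0,0],"xyz":[0,-0.1,-0.6],"hand":0.3}]'
cat > mpot.py <<'E'
from h import *
o=robot.get_obs()
for n in('wrist','top','scene'):
    p,d=read_camera(n);c=cam(n,o);X=cloud(d,c);H=cv2.cvtColor(p,cv2.COLOR_RGB2HSV)
    near=np.hypot(X[...,0]-.49,X[...,1]-.32)<.13
    m=(H[...,0]<13)&(H[...,1]>120)&(X[...,2]>.044)&(X[...,2]<.056)&near&(d>0)
    Y=X[m];print(n,'pot',len(Y),cv2.minEnclosingCircle(Y[:,:2].astype(np.float32)) if len(Y) else '')
    m=(H[...,0]>=9)&(H[...,0]<=20)&(H[...,1]>90)&(abs(X[...,2])<.005)&near&(d>0)
    Y=X[m];print('  mat',len(Y),cv2.minEnclosingCircle(Y[:,:2].astype(np.float32)) if len(Y) else '')
    cv2.imwrite(f'pics/{n}_p.png',p[:,:,::-1])
E
python3 mpot.py
```

```text
time_s: 5.2
eef_pos: [0.4887, 0.2769, 0.0164]
tool_rot: [-0.001, 0.061, 0.998, -0.001]
ft_force: [-0.8, -6.1, 3.9]
width: 0.0255
grip_force: 3.1
time_s: 5.82
eef_pos: [0.4964, 0.3346, 0.0164]
tool_rot: [-0.001, 0.06, 0.998, -0.001]
ft_force: [-1.0, -5.8, 3.7]
width: 0.0253
grip_force: 3.1
time_s: 6.45
eef_pos: [0.4944, 0.3145, 0.1373]
tool_rot: [-0.0, 0.061, 0.998, 0.0]
ft_force: [0.2, 0.5, -0.6]
width: 0.0259
grip_force: 0.0
wrist pot 2986 ((0.49512237310409546, 0.31044378876686096), 0.06003322824835777)
  mat 15016 ((0.4975813031196594, 0.3276209533214569), 0.10069754719734192)
top pot 129 ((0.4983054995536804, 0.3064024746417999), 0.05785880237817764)
  mat 976 ((0.4995894432067871, 0.32428857684135437), 0.09988389909267426)
scene pot 380 ((0.4950404167175293, 0.31162822246551514), 0.059492457658052444)
  mat 3514 ((0.4959927201271057, 0.3270547389984131), 0.10062666237354279)
```

```bash

python3 -m inch '[{"turn":[0,0,0],"xyz":[0,0,0.2],"hand":0.3},{"turn":[0,0,0],"xyz":[0,0,0.4],"hand":0.3},{"turn":[0,0,0],"xyz":[0,0,0.57],"hand":0.3},{"turn":[0,0,0],"xyz":[0,0,0.605],"hand":0.3},{"turn":[0,0,0],"xyz":[0,0,0.605],"hand":0.3}]'
python3 -c "
from h import *
plan([.499,.352,.0165])"
```

```text
time_s: 7.22
eef_pos: [0.4944, 0.315, 0.0149]
tool_rot: [-0.001, 0.061, 0.998, -0.0]
ft_force: [-0.0, -0.1, 0.3]
width: 0.0256
grip_force: 0.0
tcp [0.4944 0.315  0.0149] y heading 83.0
xyz [-0.0, 0.186, -0.008] turn [0.0, 0.0, 0.0] mm 37 deg 0.0
```

```bash

python3 -m inch '[{"turn":[0,0,0],"xyz":[0,0.06,-0.005],"hand":0.3},{"turn":[0,0,0],"xyz":[0,0.11,-0.005],"hand":0.3},{"turn":[0,0,0],"xyz":[0,0.15,-0.005],"hand":0.3},{"turn":[0,0,0],"xyz":[0,0.186,-0.005],"hand":0.3},{"turn":[0,0,0],"xyz":[0,0.186,-0.005],"hand":0.3}]'
python3 -m inch '[{"turn":[0,0,0],"xyz":[0,-0.05,0],"hand":0.3},{"turn":[0,0,0],"xyz":[0,-0.1,0],"hand":0.3},{"turn":[0,0,0],"xyz":[0,-0.1,-0.2],"hand":0.3},{"turn":[0,0,0],"xyz":[0,-0.1,-0.4],"hand":0.3},{"turn":[0,0,0],"xyz":[0,-0.1,-0.6],"hand":0.3}]'
python3 mpot.py; python3 -c "
from h import *
a=np.radians(59.3);plan([.485,-.2685,.14],59.3)"
```

```text
time_s: 7.85
eef_pos: [0.4993, 0.3525, 0.0172]
tool_rot: [0.0, 0.06, 0.998, -0.0]
ft_force: [-2.3, -5.0, 6.4]
width: 0.0256
grip_force: 3.2
time_s: 8.48
eef_pos: [0.4966, 0.3319, 0.1374]
tool_rot: [-0.0, 0.061, 0.998, 0.0]
ft_force: [-0.0, -0.0, -0.0]
width: 0.0253
grip_force: 0.0
wrist pot 2947 ((0.4978886544704437, 0.32622113823890686), 0.059845924377441406)
  mat 15095 ((0.4977123737335205, 0.3276243507862091), 0.1006736010313034)
top pot 132 ((0.4985714554786682, 0.3249121308326721), 0.05916569009423256)
  mat 1348 ((0.49930697679519653, 0.32426589727401733), 0.09965546429157257)
scene pot 389 ((0.49715080857276917, 0.3264548182487488), 0.06045828014612198)
  mat 3406 ((0.49609965085983276, 0.3278246819972992), 0.10065189003944397)
tcp [0.4979 0.3328 0.1387] y heading 83.0
xyz [-0.303, -2.992, -0.017] turn [0.001, 0.001, 0.132] mm 601 deg 23.7
```

Pot is centred to about 1.5 mm. Now to the tongs.

```bash

python3 -m inch '[{"turn":[0,0,0],"xyz":[-0.03,-0.3,0],"hand":0.3},{"turn":[0,0,0],"xyz":[-0.05,-0.6,-0.05],"hand":0.5},{"turn":[0,0,0],"xyz":[-0.08,-0.9,-0.1],"hand":1},{"turn":[0,0,0],"xyz":[-0.1,-1,-0.1],"hand":1},{"turn":[0,0,0],"xyz":[-0.1,-1,-0.1],"hand":1}]'
python3 -m inch '[{"turn":[0,0,0.03],"xyz":[-0.03,-0.3,0],"hand":1},{"turn":[0,0,0.05],"xyz":[-0.05,-0.6,0],"hand":1},{"turn":[0,0,0.08],"xyz":[-0.08,-0.9,0],"hand":1},{"turn":[0,0,0.132],"xyz":[-0.1,-1,0],"hand":1},{"turn":[0,0,0.132],"xyz":[-0.1,-1,0],"hand":1}]'
python3 -c "
from h import *
plan([.485,-.2685,.16],59.3)"
```

```text
time_s: 9.25
eef_pos: [0.4914, 0.1299, 0.1552]
tool_rot: [-0.001, 0.062, 0.998, -0.0]
ft_force: [-1.2, -0.1, 0.7]
width: 0.0853
grip_force: 0.0
time_s: 9.88
eef_pos: [0.4878, -0.0697, 0.1554]
tool_rot: [-0.001, 0.265, 0.964, 0.0]
ft_force: [0.1, 0.6, -0.2]
width: 0.0855
grip_force: 0.0
tcp [ 0.4878 -0.0697  0.1554] y heading 59.2
xyz [-0.497, -0.861, -0.024] turn [0.0, -0.001, -0.0] mm 199 deg 0.1
```

```bash

python3 -m inch '[{"turn":[0,0,0],"xyz":[-0.15,-0.26,0],"hand":1},{"turn":[0,0,0],"xyz":[-0.3,-0.52,0],"hand":1},{"turn":[0,0,0],"xyz":[-0.45,-0.78,0],"hand":1},{"turn":[0,0,0],"xyz":[-0.497,-0.861,0],"hand":1},{"turn":[0,0,0],"xyz":[-0.497,-0.861,0],"hand":1}]'
python3 - <<'E'
from h import *
o=robot.get_obs();p,d=read_camera('wrist');cv2.imwrite('pics/w2.png',cv2.resize(p[:,:,::-1],(640,480)))
c=cam('wrist',o);X=cloud(d,c);np.savez('pics/w2.npz',X=X,p=p,d=d)
m=(d>0)&(X[...,2]>.016)&(X[...,2]<.03)&(np.hypot(X[...,0]-.485,X[...,1]+.2685)<.14)
H=cv2.cvtColor(p,cv2.COLOR_RGB2HSV)
n,l,st,ce=cv2.connectedComponentsWithStats(m.astype(np.uint8))
for i in range(1,n):
    if st[i,4]>60:
        Y=X[l==i][:,:2].astype(np.float32);print(st[i],Y.mean(0),cv2.minAreaRect(Y), cv2.fitLine(Y,cv2.DIST_L2,0,.01,.01).ravel())
plan([.485,-.2685,.16],59.3)
E
```

```text
time_s: 10.5
eef_pos: [0.4855, -0.2675, 0.1555]
tool_rot: [-0.001, 0.265, 0.964, 0.001]
ft_force: [-0.4, 0.6, -0.7]
width: 0.0853
grip_force: 0.0
[ 220   66   67  207 2710] [ 0.45155853 -0.24890096] ((0.4808442294597626, -0.2671447694301605), (0.07172340154647827, 0.20685991644859314), 59.69050598144531) [ 0.8584032  -0.5129756   0.45155814 -0.24890089]
[ 113  185   78   80 2290] [ 0.47079274 -0.38604403] ((0.46806469559669495, -0.39204755425453186), (0.09833133965730667, 0.04009076580405235), 18.750415802001953) [ 0.9787026   0.20528314  0.4707934  -0.38604435]
tcp [ 0.4854 -0.2665  0.1557] y heading 59.4
xyz [-0.003, -0.009, -0.022] turn [0.0, -0.001, 0.0] mm 5 deg 0.1
```

View pics/w2.png

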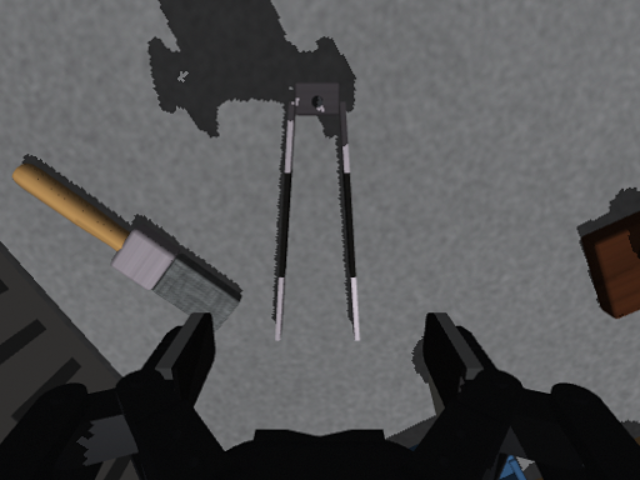

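The picture shows the steel tongs at (318,210), aligned with the tool, with the brush clear to the left. I lower over them.

```bash
python3 -c "
from h import *
plan([.484,-.2688,.001],59.7)"
```

```text
tcp [ 0.4854 -0.2665  0.1557] y heading 59.4
xyz [-0.001, -0.014, 0.773] turn [0.0, -0.001, -0.002] mm 155 deg 0.4
```

```bash

python3 -m inch '[{"turn":[0,0,-0.002],"xyz":[-0.001,-0.014,0.25],"hand":1},{"turn":[0,0,-0.002],"xyz":[-0.001,-0.014,0.5],"hand":1},{"turn":[0,0,-0.002],"xyz":[-0.001,-0.014,0.65],"hand":1},{"turn":[0,0,-0.002],"xyz":[-0.001,-0.014,0.74],"hand":1},{"turn":[0,0,-0.002],"xyz":[-0.001,-0.014,0.77],"hand":1}]'
python3 -m inch '[{"turn":[0,0,0],"xyz":[0,0,0],"hand":0.8},{"turn":[0,0,0],"xyz":[0,0,0],"hand":0.65},{"turn":[0,0,0],"xyz":[0,0,0],"hand":0.58},{"turn":[0,0,0],"xyz":[0,0,0],"hand":0.575},{"turn":[0,0,0],"xyz":[0,0,0],"hand":0.575}]' 40
```

```text
time_s: 11.18
eef_pos: [0.4837, -0.2682, 0.0013]
tool_rot: [-0.001, 0.261, 0.965, 0.001]
ft_force: [0.6, 0.2, -0.4]
width: 0.0853
grip_force: 0.0
time_s: 11.8
eef_pos: [0.4854, -0.2709, 0.0049]
tool_rot: [0.002, 0.262, 0.965, -0.0]
ft_force: [-1.2, 2.8, 9.5]
width: 0.0493
grip_force: 12.3
```

```bash

python3 -m inch '[{"turn":[0,0,0],"xyz":[0,0,-0.03],"hand":0.575},{"turn":[0,0,0],"xyz":[0,0,-0.08],"hand":0.575},{"turn":[0,0,0],"xyz":[0,0,-0.16],"hand":0.575},{"turn":[0,0,0],"xyz":[0,0,-0.25],"hand":0.575},{"turn":[0,0,0],"xyz":[0,0,-0.3],"hand":0.575}]'
python3 - <<'E'
from h import *
A=[]
for n,uv in(('top',[287.23,143.53]),('scene',[189.97,215.12])):
    r,o=rays([uv],cam(n));A.append((r[0]/np.linalg.norm(r),o))
(r1,o1),(r2,o2)=A
t=np.linalg.lstsq(np.c_[r1,-r2],o2-o1,rcond=None)[0];print(o1+t[0]*r1,o2+t[1]*r2)
# held tongs seen by the wrist camera and top camera
o=robot.get_obs()
for n in('wrist','top','scene'):
    p,d=read_camera(n);c=cam(n,o);X=cloud(d,c)
    np.savez(f'pics/{n}_h.npz',p=p,d=d,X=X)
    cv2.imwrite(f'pics/{n}_h.png',p[:,:,::-1])
p=[cv2.imread(f'pics/{n}_h.png') for n in('wrist','scene')]
cv2.imwrite('pics/h1.png',cv2.resize(np.hstack([p[0],p[1]]),(800,300)))
a=np.load('pics/wrist_h.npz');X=a['X'];d=a['d'];m=(d>0)&(X[...,2]>.04)&(np.hypot(X[...,0]-.485,X[...,1]+.2685)<.13)
print(np.percentile(X[m],[2,50,98],0))
plan([.51,-.04,.12],90)
E
```

```text
time_s: 12.42
eef_pos: [0.4845, -0.2712, 0.064]
tool_rot: [0.001, 0.262, 0.965, -0.0]
ft_force: [-0.3, 0.2, -0.7]
width: 0.0491
grip_force: 8.2
[ 0.64531047 -0.0414012   0.05654755] [ 0.64025126 -0.03647752  0.05477691]
[[ 0.39381311 -0.31792636  0.06735689]
 [ 0.46555216 -0.25057297  0.12458837]
 [ 0.51725842 -0.20998974  0.15467992]]
tcp [ 0.4842 -0.271   0.0629] y heading 59.6
xyz [0.472, 1.061, -0.286] turn [-0.0, 0.0, -0.169] mm 239 deg 30.4
```

View pics/h1.png

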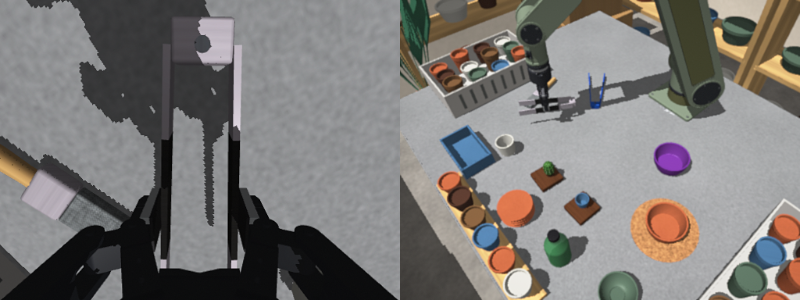

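The picture shows the tongs held level (hinge at (203,40) left panel), still open, and the pot standing on the mat.

```bash
python3 - <<'E'
from h import *
a=np.load('pics/wrist_h.npz');X,d,p=a['X'],a['d'],a['p']
H=X[30:75,225:297].reshape(-1,3);print('hinge',np.percentile(H,[10,50,90],0).round(4))
m=(d>0)&(X[...,2]>.062)&(X[...,2]<.1);m[175:]=0;m[:,:200]=0;m[:,312:]=0
Y=X[m];print(len(Y),'z',np.percentile(Y[:,2],[5,50,95]))
top=Y[Y[:,2]>np.percentile(Y[:,2],95)-.008];print(cv2.minAreaRect(top[:,:2].astype(np.float32)))
Rm,t=tool();L=(top-t)@Rm
for lo,hi in((0,.04),(.04,.07),(.07,.09),(.09,.12)):
    q=L[(L[:,0]>lo)&(L[:,0]<hi)]
    if len(q):print(lo,hi,len(q),'y',q[:,1].min().round(4),q[:,1].max().round(4),'z',np.median(q[:,2]).round(4))
E
```

```text
hinge [[ 0.3936 -0.2298  0.0805]
 [ 0.4014 -0.2198  0.0814]
 [ 0.4093 -0.2099  0.0829]]
8203 z [0.06960011 0.08118465 0.08275508]
((0.4178261458873749, -0.2306390255689621), (0.04379000514745712, 0.06302618980407715), 58.84976577758789)
0.04 0.07 1148 y -0.0211 0.0228 z -0.0186
0.07 0.09 1863 y -0.0201 0.0222 z -0.0183
0.09 0.12 4473 y -0.0184 0.0217 z -0.0185
```

```bash
python3 -c "
from h import *
plan([.46,-.039,.0445],90)"
```

```text
tcp [ 0.4842 -0.271   0.0629] y heading 59.6
xyz [0.691, 0.939, 0.091] turn [-0.0, 0.0, -0.169] mm 234 deg 30.4
```

```bash

python3 -m inch '[{"turn":[0,0,-0.02],"xyz":[0.07,0.09,0],"hand":0.575},{"turn":[0,0,-0.05],"xyz":[0.2,0.27,0.03],"hand":0.575},{"turn":[0,0,-0.1],"xyz":[0.4,0.53,0.05],"hand":0.575},{"turn":[0,0,-0.15],"xyz":[0.6,0.8,0.08],"hand":0.575},{"turn":[0,0,-0.169],"xyz":[0.69,0.94,0.09],"hand":0.575}]'
python3 -m inch '[{"turn":[0,0,0],"xyz":[0,0,0],"hand":0.575},{"turn":[0,0,0],"xyz":[0,0,0],"hand":0.575},{"turn":[0,0,0],"xyz":[0,0,0],"hand":0.575},{"turn":[0,0,0],"xyz":[0,0,0],"hand":0.575},{"turn":[0,0,0],"xyz":[0,0,0],"hand":0.575}]'
python3 - <<'E'
from h import *
p=[]
for n in('top','scene'):
    i,d=read_camera(n);i=i[:,:,::-1]
    p.append(cv2.resize(i[110:210,225:325] if n=='top' else i[160:260,150:250],(400,400),interpolation=cv2.INTER_CUBIC))
    print(n,camera_model(n)['cx'])
    c=cam(n);K,D,P=c;Q=np.linalg.inv(P)
    Rm,t=tool()
    pt=lambda w:cv2.projectPoints(np.array([w],float),cv2.Rodrigues(Q[:3,:3])[0],Q[:3,3],K,D)[0].ravel()
    print('tipend proj',(pt(t+Rm@[-.098,0,-.0185])-([225,110] if n=='top' else [150,160]))*4,'cactus top',(pt([.643,-.039,.076])-([225,110] if n=='top' else [150,160]))*4)
cv2.imwrite('pics/pre.png',np.hstack(p))
plan([.562,-.039,.0445],90)
E
```

```text
time_s: 13.2
eef_pos: [0.4574, -0.0356, 0.0434]
tool_rot: [-0.002, -0.003, 1.0, 0.0]
ft_force: [0.2, -0.2, -0.8]
width: 0.0493
grip_force: 8.2
time_s: 13.82
eef_pos: [0.46, -0.0394, 0.0443]
tool_rot: [-0.0, 0.0, 1.0, 0.0]
ft_force: [0.2, -1.1, -0.1]
width: 0.0491
grip_force: 8.2
top 258.236922375534
tipend proj [245.45863514 256.11059177] cactus top [247.50142428 129.63922217]
scene 253.22349984690604
tipend proj [261.46551513 140.15223038] cactus top [148.80862904 199.98793168]
tcp [ 0.46   -0.0392  0.0443] y heading 90.0
xyz [-0.51, 0.001, -0.001] turn [0.0, -0.0, -0.0] mm 102 deg 0.0
```

View pics/pre.png

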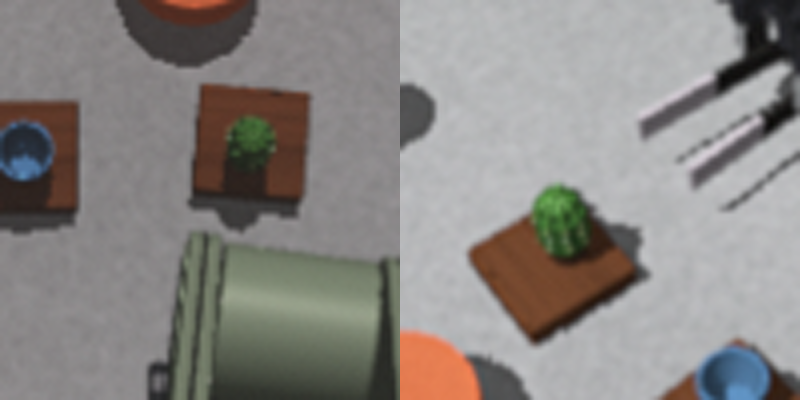

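Left panel (top view): cactus at (251,140). Right panel (scene): cactus at (558,220) and open tips at (640,122) and (690,170), in line with it. Next I advance slowly.

```bash

python3 -m inch '[{"turn":[0,0,0],"xyz":[-0.1,0,0],"hand":0.575},{"turn":[0,0,0],"xyz":[-0.22,0,0],"hand":0.575},{"turn":[0,0,0],"xyz":[-0.34,0,0],"hand":0.575},{"turn":[0,0,0],"xyz":[-0.44,0,0],"hand":0.575},{"turn":[0,0,0],"xyz":[-0.5,0,0],"hand":0.575}]'
python3 -m inch '[{"turn":[0,0,0],"xyz":[0,0,0],"hand":0.575},{"turn":[0,0,0],"xyz":[0,0,0],"hand":0.575},{"turn":[0,0,0],"xyz":[0,0,0],"hand":0.575},{"turn":[0,0,0],"xyz":[0,0,0],"hand":0.575},{"turn":[0,0,0],"xyz":[0,0,0],"hand":0.575}]'
python3 - <<'E'
from h import *
p=[]
for n in('top','scene'):
    i,d=read_camera(n);i=i[:,:,::-1]
    p.append(cv2.resize(i[110:180,250:320] if n=='top' else i[170:250,160:240],(400,400),interpolation=cv2.INTER_CUBIC))
cv2.imwrite('pics/at.png',np.hstack(p))
E
```

```text
time_s: 14.55
eef_pos: [0.5609, -0.0389, 0.0442]
tool_rot: [0.0, -0.0, 1.0, 0.0]
ft_force: [-1.0, -0.8, -1.7]
width: 0.0492
grip_force: 8.2
time_s: 15.18
eef_pos: [0.5598, -0.0388, 0.0444]
tool_rot: [-0.0, -0.0, 1.0, 0.0]
ft_force: [-0.3, 0.3, -1.2]
width: 0.0493
grip_force: 8.2
```

View pics/at.png

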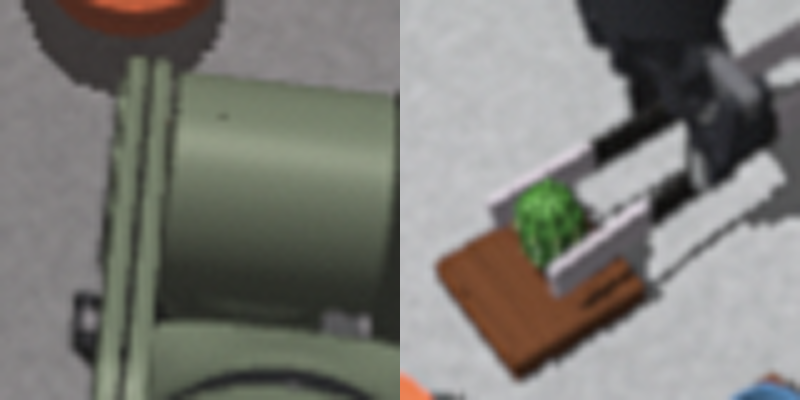

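```bash
python3 - <<'E'
from h import *
c=cam('scene');i,d=read_camera('scene')
f=lambda x,y:[160+(x-400)/5-.4,170+y/5-.4]
print('tips',plane([f(492,208),f(550,277)],c,.0628))
H=cv2.cvtColor(i,cv2.COLOR_RGB2HSV);m=((H[...,0]>35)&(H[...,0]<85)&(H[...,1]>80)).astype(np.uint8)
n,l,st,ce=cv2.connectedComponentsWithStats(m)
for j in range(1,n):
    if np.hypot(*(ce[j]-[190,215]))<10 and st[j,4]>30:
        print(st[j],ce[j],plane([ce[j]],c,.055));X=cloud(d,c)[l==j];print(np.median(X,0),X.min(0),X.max(0))
        b=st[j];print('apex/left/right', plane([[b[0],ce[j][1]],[b[0]+b[2]-1,ce[j][1]]],c,.055))
E
```

```text
tips [[ 0.65789635 -0.06041076  0.0628    ]
 [ 0.66034581 -0.00785808  0.0628    ]]
[183 206  14  17 163] [189.07361963 213.58282209] [[ 0.63925728 -0.04162837  0.055     ]]
[ 0.64400887 -0.03151872  0.06785655] [ 0.626495   -0.06372376  0.04319363] [0.87624185 0.47818061 0.8116132 ]
apex/left/right [[ 0.65050337 -0.05167314  0.055     ]
 [ 0.6264467  -0.03018443  0.055     ]]
```

```bash

python3 -m inch '[{"turn":[0,0,0],"xyz":[0,-0.015,0],"hand":0.575},{"turn":[0,0,0],"xyz":[0,-0.015,0],"hand":0.55},{"turn":[0,0,0],"xyz":[0,-0.015,0],"hand":0.53},{"turn":[0,0,0],"xyz":[0,-0.015,0],"hand":0.51},{"turn":[0,0,0],"xyz":[0,-0.015,0],"hand":0.49}]' 40
python3 -m inch '[{"turn":[0,0,0],"xyz":[0,0,0],"hand":0.475},{"turn":[0,0,0],"xyz":[0,0,0],"hand":0.46},{"turn":[0,0,0],"xyz":[0,0,0],"hand":0.42},{"turn":[0,0,0],"xyz":[0,0,0],"hand":0.36},{"turn":[0,0,0],"xyz":[0,0,0],"hand":0.36}]'
```

```text
time_s: 15.95
eef_pos: [0.56, -0.0417, 0.0443]
tool_rot: [0.0, -0.0, 1.0, 0.0]
ft_force: [0.0, 0.4, -1.6]
width: 0.042
grip_force: 10.0
time_s: 16.58
eef_pos: [0.5601, -0.0417, 0.0444]
tool_rot: [0.0, -0.0, 1.0, 0.0]
ft_force: [0.4, 0.1, -0.1]
width: 0.0381
grip_force: 41.4
```

```bash

python3 -m inch '[{"turn":[0,0,0],"xyz":[0,0,-0.02],"hand":0.36},{"turn":[0,0,0],"xyz":[0,0,-0.06],"hand":0.36},{"turn":[0,0,0],"xyz":[0,0,-0.12],"hand":0.36},{"turn":[0,0,0],"xyz":[0,0,-0.2],"hand":0.36},{"turn":[0,0,0],"xyz":[0,0,-0.28],"hand":0.36}]'
python3 -m inch '[{"turn":[0,0,0],"xyz":[0,0,-0.07],"hand":0.36},{"turn":[0,0,0],"xyz":[0,0,-0.14],"hand":0.36},{"turn":[0,0,0],"xyz":[0,0,-0.18],"hand":0.36},{"turn":[0,0,0],"xyz":[0,0,-0.2],"hand":0.36},{"turn":[0,0,0],"xyz":[0,0,-0.2],"hand":0.36}]'
python3 - <<'E'
from h import *
i,d=read_camera('scene');c=cam('scene')
H=cv2.cvtColor(i,cv2.COLOR_RGB2HSV);m=((H[...,0]>35)&(H[...,0]<85)&(H[...,1]>80)).astype(np.uint8);m[:, :150]=0
n,l,st,ce=cv2.connectedComponentsWithStats(m)
X=cloud(d,c)
for j in range(1,n):
    if 30<st[j,4]<500:print(st[j],np.median(X[l==j],0))
cv2.imwrite('pics/lift.png',cv2.resize(i[120:260,130:270,::-1],(560,560),interpolation=cv2.INTER_CUBIC))
plan([.4975-.081,.327,.14],90)
E
```

```text
time_s: 17.2
eef_pos: [0.5603, -0.0418, 0.1019]
tool_rot: [0.001, -0.0, 1.0, -0.0]
ft_force: [0.2, 0.5, -2.1]
width: 0.0387
grip_force: 41.2
time_s: 17.82
eef_pos: [0.56, -0.0418, 0.1403]
tool_rot: [-0.0, -0.0, 1.0, 0.0]
ft_force: [0.5, -0.5, -1.7]
width: 0.0388
grip_force: 41.2
[176 181  14  16 141] [ 0.64352335 -0.03468834  0.16770966]
tcp [ 0.5597 -0.0417  0.1399] y heading 90.0
xyz [0.715, 1.844, 0.001] turn [0.0, -0.0, 0.0] mm 396 deg 0.1
```

View pics/lift.png

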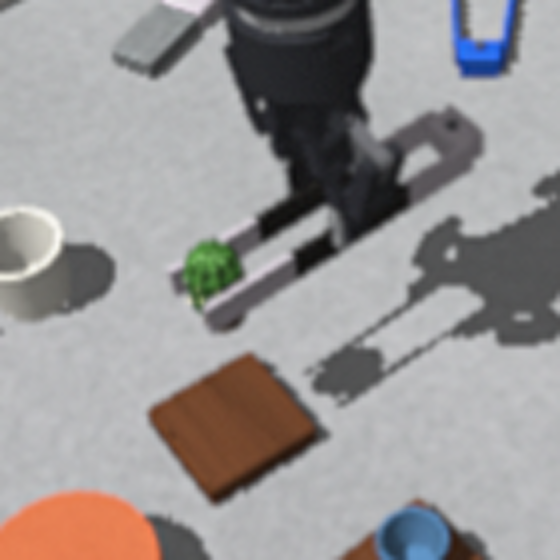

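The cactus is held between the tips, at (212,270), and is clear of its stand. Next I carry it to the pot smoothly.

```bash

python3 -m inch '[{"turn":[0,0,0],"xyz":[0.015,0.04,0],"hand":0.36},{"turn":[0,0,0],"xyz":[0.045,0.12,0],"hand":0.36},{"turn":[0,0,0],"xyz":[0.1,0.25,0],"hand":0.36},{"turn":[0,0,0],"xyz":[0.155,0.4,0],"hand":0.36},{"turn":[0,0,0],"xyz":[0.215,0.55,0],"hand":0.36}]'
python3 -m inch '[{"turn":[0,0,0],"xyz":[0.06,0.15,0],"hand":0.36},{"turn":[0,0,0],"xyz":[0.12,0.3,0],"hand":0.36},{"turn":[0,0,0],"xyz":[0.175,0.45,0],"hand":0.36},{"turn":[0,0,0],"xyz":[0.235,0.6,0],"hand":0.36},{"turn":[0,0,0],"xyz":[0.29,0.75,0],"hand":0.36}]'
python3 -m inch '[{"turn":[0,0,0],"xyz":[0.06,0.15,0],"hand":0.36},{"turn":[0,0,0],"xyz":[0.11,0.29,0],"hand":0.36},{"turn":[0,0,0],"xyz":[0.16,0.41,0],"hand":0.36},{"turn":[0,0,0],"xyz":[0.19,0.5,0],"hand":0.36},{"turn":[0,0,0],"xyz":[0.21,0.54,0],"hand":0.36}]'
python3 -m inch '[{"turn":[0,0,0],"xyz":[0,0,0],"hand":0.36},{"turn":[0,0,0],"xyz":[0,0,0],"hand":0.36},{"turn":[0,0,0],"xyz":[0,0,0],"hand":0.36},{"turn":[0,0,0],"xyz":[0,0,0],"hand":0.36},{"turn":[0,0,0],"xyz":[0,0,0],"hand":0.36}]'
python3 - <<'E'
from h import *
out=[]
for n,r in(('top',(130,90)),('scene',(200,270))):
    i,d=read_camera(n);c=cam(n);X=cloud(d,c);H=cv2.cvtColor(i,cv2.COLOR_RGB2HSV)
    m=(H[...,0]>35)&(H[...,0]<85)&(H[...,1]>110)&(d>0)&(X[...,2]>.1)&(X[...,2]<.2)&(np.hypot(X[...,0]-.4975,X[...,1]-.327)<.05)
    v,u=np.nonzero(m)
    if len(u):
        ce=[u.mean(),v.mean()];print(n,len(u),ce,plane([ce],c,.15),np.median(X[m],0))
    m=(H[...,0]<13)&(H[...,1]>120)&(X[...,2]>.044)&(X[...,2]<.056)&(np.hypot(X[...,0]-.4975,X[...,1]-.327)<.09)&(d>0)
    Y=X[m];print(' pot',len(Y),cv2.minEnclosingCircle(Y[:,:2].astype(np.float32)) if len(Y) else '')
    K,D,P=c;Q=np.linalg.inv(P);uv=cv2.projectPoints(np.array([[.4975,.327,.1]]),cv2.Rodrigues(Q[:3,:3])[0],Q[:3,3],K,D)[0].ravel().astype(int)
    a,b=max(uv[0]-60,0),max(uv[1]-60,0);out.append(cv2.resize(i[b:b+120,a:a+120,::-1],(400,400),interpolation=cv2.INTER_CUBIC))
cv2.imwrite('pics/over.png',np.hstack(out))
plan([.4975-.081,.327,.14],90)
E
```

```text
time_s: 18.5
eef_pos: [0.5158, 0.07, 0.1402]
tool_rot: [-0.0, -0.0, 1.0, 0.0]
ft_force: [0.2, 0.2, -2.9]
width: 0.0387
grip_force: 41.2
time_s: 19.12
eef_pos: [0.4573, 0.2198, 0.1402]
tool_rot: [-0.0, -0.001, 1.0, 0.0]
ft_force: [0.3, 0.2, -1.3]
width: 0.0383
grip_force: 41.2
time_s: 19.75
eef_pos: [0.416, 0.3272, 0.1402]
tool_rot: [-0.0, -0.001, 1.0, -0.0]
ft_force: [-0.3, 0.5, -1.0]
width: 0.0386
grip_force: 41.2
time_s: 20.38
eef_pos: [0.4169, 0.3259, 0.1403]
tool_rot: [0.0, -0.0, 1.0, 0.0]
ft_force: [-0.5, 0.4, 0.2]
width: 0.0382
grip_force: 41.2
top 93 [np.float64(142.78494623655914), np.float64(186.43010752688173)] [[0.50100229 0.32648368 0.15      ]] [0.49812658 0.32106849 0.17034035]
 pot 164 ((0.4996928572654724, 0.32442548871040344), 0.0598558746278286)
scene 221 [np.float64(349.9366515837104), np.float64(258.63800904977376)] [[0.49591957 0.32555716 0.15      ]] [0.50448026 0.3288893  0.16623752]
 pot 346 ((0.49842822551727295, 0.32771986722946167), 0.06011385843157768)
tcp [0.4169 0.326  0.1403] y heading 90.0
xyz [0.002, 0.005, 0.002] turn [0.0, 0.0, 0.0] mm 1 deg 0.0
```

View pics/over.png

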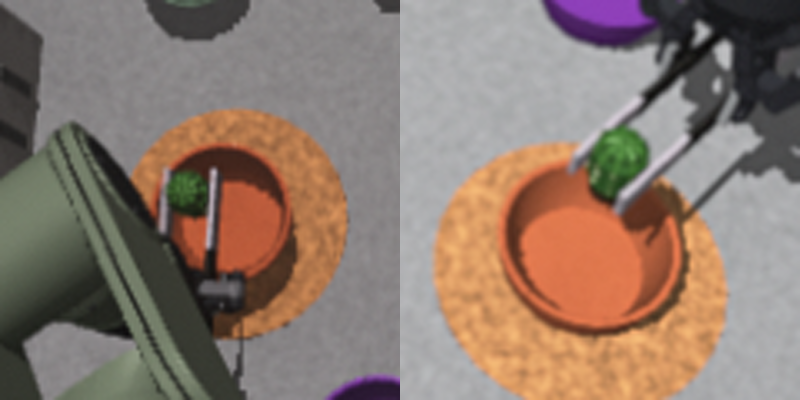

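The cactus hangs upright in the tips, at (187,190) left and (617,160) right. Allowing for its height, it is over the middle of the pot to within a few millimetres, with about 6 cm under its roots. The pot is centred on the mat, so I hand in.

```bash
python3 -c "
from station import robot
print(robot.finish_job())"
```

```text
the job is handed in; nothing more can be done
None
```

I handed the job in at about 20 s: the pot stands within about 2 mm of the mat's centre, and the tongs hold the cactus upright over the pot's middle, its roots about 6 cm above the rim.

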